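# Lever open the heavy lid of a test well

### The arm

A 6-joint arm with a two-finger parallel gripper is mounted at the origin on the work surface; the furniture and walls round the work are solid. World frame = base frame: x ahead of the robot, y to its left, z up, the work surface at z = 0. Lengths are in m, angles in rad, forces in N, time in s.
With the tool pointing down it reaches from about 0.35 to 0.775 m from the base axis. Payload 7.3 kg.
Tool frame: the origin (TCP) lies at the very end of the fingers, on their centre line; the grasp point (between the pads) lies 19 mm behind it; z points along the fingers, y is the line along which they close (so a half turn about z gives the same grasp; the last joint's range is limited). The gripper opens to 92 mm and grips with 3 to 60 N. Pads are 19 mm wide; open, the fingers measure 130 mm over their backs; the gripper's body (75 mm by 190 mm) begins 47 mm behind the grasp point.
Start: joints at [1.066, 0.342, 1.524, -0, 1.275, -0.146], TCP at [0.184, 0.492, 0.227] pointing down, gripper open.
Joint ranges: [-2.53, 2.53], [-0.77, 2.02], [0.04, 2.7], [-1, 4.14], [0.28, 2.66], [-3.11, 3.11]. Speed limits (rad/s): [2.57, 2.57, 3.14, 3.14, 3.14, 3.14].

### API

Orientations are given as a rotation vector (axis times angle).
In Python, from rig import status, capture, robot, nets gives the robot as it stands. The module is installed in compiled form; this text tells all that it offers.
- The arm moves only by the tool step_arm, never from a script. Its argument "steps" is a list of rows, each an object with "gripper": the opening, from 0 (shut) to 1 (fully open); "linear": the shift along the world's x, y, z in cm, a list of three; "twist": the turn about the world's z in degrees. A call has 1 to 10 rows; each row shifts and turns the commanded pose from where the row before left it; what a row does not reach is not made up. A row lasts 1/10 s, in which the tool goes at most 50 mm and 8.59 degrees, less where a joint would pass 70% of its speed; a pose out of reach is approached as far as the arm can. A call is refused whole if a number of a shift passes 5 or a number of a turn 8.59, either way. A call with a gripper value outside its range is refused whole. The fingers move at their own pace and stop on an object; "grip_force" is the grip in N (left out, the last holds). Time passes only in rows, so rows that do not move let the fingers close. It gives the time, the measured TCP pose, the force, the opening and the grip force at its end, in the units of the state.
- status.observe(): the state, without advancing time (a new reading comes with each control period).
- capture(name): name is "scene" or "top"; returns a dict with "pixels" (400x640x3 uint8, blue, green, red), "K" (3x3 intrinsics, pixels), "rvec" (rotation vector, rad) and "tvec" (3), from world to camera coordinates, as OpenCV has them. Camera axes: x right, y down, z forward; pixel columns grow to the right and rows downward; lengths in m; the calibration is good to about 2 mm. A picture is of the moment at which its call begins. There is no depth.
- robot.job_done(): hands the job in; it is judged then, once.
Trained networks look in the newest picture that a camera, given by its name, has taken for a name from the list of things; names that differ only in an ending like _2 or _b are one class to them, and where a whole thing is asked for, a point or a joint stands for the part that bears it (a point fixed in the world has none). Each returns a list of dicts, best first, with "conf" (0 to 1); they miss things now and then, are a little off and sometimes report something else, mostly with a low value. They report only what shows in the picture. A call takes as long as a camera call. They do not tell look-alikes from the thing itself.
- nets.cut_out(camera, label): "mask" (400x640 bool, what is visible of it) and "extent" ([left, top, right, bottom] as shares, 0 to 1, of the picture: columns of its width, rows of its height, round what is visible of it).
- nets.place_of(camera, label): "point" ([row, column] as shares, 0 to 1, of the picture: columns of its width, rows of its height: a listed point, or the origin of a listed thing).
The state is a dict: "t": time; "joint_pos": joint angles; "joint_velocities": joint speeds; "effort": joint torques, N m; "eef_pos": TCP position; "tool_rot": TCP orientation; "contact_force": force on the tool from outside, world axes, zero at the start; "wrist_torque": the same for the moment, N m; "finger_gap": opening from 0.0 (shut) to 1.0 (fully open); "grip_force": force on a finger pad.
Only numpy, scipy, OpenCV 4.12 (cv2) and the standard library are available. Lean on these libraries where they do the work, as an engineer would, in place of code of your own. Each camera call takes 0.05 s, during which the arm holds its last target. There are 200 camera calls.

### The job

Push the relay board off the heavy steel lid, sideways until all of it lies on the raised deck next to the lid; slide it, do not pick it up. Then press the padded long end of the lever right down to its rubber stop, so that the short end raises the lid, and finish while still holding the lever down and the lid open. Raise the lid only with the lever, which stays in its fork, and leave the spool, the tape roll and the capacitor on the bench alone.

Things in the scene. Friction and masses are not known exactly. Their poses are not given: they have to be found in the camera images.
- well: Fixed grey steel fixture. Origin on the bench (z = 0) straight below the lever's pin. z up, +y along the lever toward its padded long end, -y to the lid, +x from the lid to the deck. At the origin a fork of two cheeks (48 mm wide, 40 mm long, top 84 mm above the bench). Open well box under the lid: x from -55 to 55, y from -192 to -98 mm. Base plate 8 mm thick under it all.
- flap: Heavy steel lid, 110 (x) by 92 mm (y), 12 mm thick, about 2.4 kg; a tongue 44 mm wide runs 27 mm on over the lever's short end. Shut, its top is level, 62 mm above the bench. Origin on the hinge line at the edge away from the lever. Its z axis is vertical when shut; with the lever on its stop it is open about 0.38 rad (22 degrees). It falls shut when the lever is let go.
- flap_top (a point): Centre of the lid's top face (well frame 0, -143, 62 mm when shut).
- deck (a point): Centre of the top of the fixed raised deck beside the lid, on the well's +x side: 118 mm (x, from 57.5 to 175.5 in the well frame) by 94 mm (y, from -192 to -98), 60 mm above the bench, 2 mm lower than the lid, across a gap of 2.5 mm. A steel strip along its far (+x) edge stands 10 mm above it.
- relay_board: Blue relay board, 39 x 50 mm, 23 mm high, 0.05 kg, lying loose on the lid, relays up. Origin: centre of its underside. Board and feet are 7 mm high; on them stands the relay block (x from -6 to 14 mm, y from -17 to 17, top at 23). Its +x axis points against the well's +x axis (within 0.3 rad): push it to the deck on its +x side, 20 mm from its origin.
- lever: Steel bar 20 mm wide, 8 mm thick, 0.35 kg; its 10 mm cross pin rests in the open-topped slots of the fork. Origin: middle of the pin. Frame parallel to the well's at rest; pressing turns it about its x axis. Short arm 85 mm, long arm 240 mm. At rest the long end slopes up 18 degrees (the lid holds the short end down); on the stop it slopes down 12. Some 5 to 8 N on the pad raises the lid.
- press_pad (a point): Middle of the top face of the rubber-topped pad (45 by 50 mm) at the lever's long end, 215 mm from the pin: 141 mm above the bench at rest, 30 mm with the lever on its rubber stop (a 24 mm stud on the base, under the bar, 175 mm from the pin). Between the two it moves on an arc about the pin.
- lever_pin (a point): Middle of the lever's pivot pin, 67 mm above the bench when it lies in its slots.
- spool: Bystander: white solder spool, 53 x 63 x 35 mm, standing loose on the bench on the deck side of the lever. Origin: centre of its underside.
- tape: Bystander: black roll of tape, 73 x 68 x 18 mm, lying loose on the bench on the deck side of the lever. Origin: centre of its underside.
- big_cap: Bystander: blue capacitor, 22 mm across, 47 mm high, standing loose on the bench on the other side of the lever. Origin: centre of its underside.
Not all that is in view belongs to the job. What is shaped like the relay_board but green or turquoise is not meant.

How it is judged:
By the outcome, as a careful person would: the job done as asked, in the order asked, and still so for the second after the job is handed in, while the arm keeps its last pose, push and grip.
It also fails if it takes over 43 s, if anything falls off the work surface, if the arm or the gripper's body presses on something with over 40 N, if the wrist force passes 120 N, or if a joint passes its speed limit or range.

## Working session

There is one attempt and no reset: what is moved stays moved. The work goes in short steps, Python scripts to look and compute and a tool call to move; the robot and the scene stay as the last step left them, time stands still between calls to the robot, and variables do not carry over. Pictures are saved under pics/ and viewed, at most 10 in all, crops included, and the job is handed in when it is done.

Besides the shell and the picture viewer there is one more tool, called after "Emit:" by a JSON object that holds its "name" and its "arguments". step_arm: Moves the arm, as the interface text tells. Its arguments: {"type":"object","properties":{"steps":{"type":"array"},"grip_force":{"type":"number"}},"required":["steps"]}

```bash
mkdir -p pics; cat > h.py <<'E'
import numpy as np, cv2
from rig import status, capture, robot, nets
def cam(n):
    c=capture(n); R=cv2.Rodrigues(np.array(c["rvec"],float))[0]; return c,np.array(c["K"]),R,np.array(c["tvec"]).ravel()
def ray(c,uv,z):
    _,K,R,t=c; o=-R.T@t; d=R.T@np.linalg.inv(K)@np.array([uv[0],uv[1],1.]); return o+d*(z-o[2])/d[2]
def proj(c,p):
    _,K,R,t=c; q=K@(R@np.asarray(p,float)+t); return q[:2]/q[2]
E
python3 - <<'E'
from h import *
Z=dict(flap_top=.062,deck=.060,relay_board=.062,press_pad=.141,lever_pin=.067,spool=0,tape=0,big_cap=0,well=0)
for n in("scene","top"):
    c=cam(n); cv2.imwrite(f"pics/{n}0.png",c[0]["pixels"])
    print(n,"campos",(-c[2].T@c[3]).round(3))
    for l,z in Z.items():
        for r in nets.place_of(n,l)[:3]:
            uv=(r["point"][1]*640,r["point"][0]*400); print(l,round(r["conf"],2),np.round(uv,1),ray(c,uv,z).round(4))
print(status.observe())
E
```

```text
scene campos [0.234 0.528 0.74 ]
flap_top 0.89 [347.4 186. ] [ 0.5717 -0.0459  0.062 ]
deck 0.67 [301.2 176.6] [ 0.6862 -0.0073  0.06  ]
relay_board 0.76 [350.6 182.7] [ 0.5716 -0.0603  0.062 ]
relay_board 0.52 [326.3 230.4] [0.5342 0.0972 0.062 ]
relay_board 0.51 [402.6 214.7] [ 0.4172 -0.0428  0.062 ]
press_pad 0.81 [292.6 290.5] [0.4707 0.2886 0.141 ]
lever_pin 0.93 [327.  230.4] [0.5307 0.0995 0.067 ]
spool 0.84 [287.6 228.3] [0.6422 0.1074 0.    ]
spool 0.18 [269.7 282. ] [0.58   0.2453 0.    ]
tape 0.66 [269.4 279.1] [0.5853 0.2403 0.    ]
big_cap 0.63 [364.3 244.7] [0.4642 0.0404 0.    ]
big_cap 0.49 [328.1 246.8] [ 0.5301  0.0949 -0.    ]
well 0.96 [327.1 247.2] [0.5314 0.0972 0.    ]
top campos [0.48  0.086 0.97 ]
flap_top 0.56 [362.2 206.2] [ 0.5667 -0.048   0.062 ]
deck 0.86 [349.2 154.7] [ 0.685 -0.017  0.06 ]
deck 0.71 [238.6 197.7] [0.5791 0.2312 0.06  ]
relay_board 0.76 [371.5 265.5] [ 0.4341 -0.0704  0.062 ]
relay_board 0.74 [416.4 250.2] [ 0.4702 -0.1718  0.062 ]
relay_board 0.72 [366.5 204.6] [ 0.5706 -0.0579  0.062 ]
press_pad 0.92 [202.9 245.9] [0.4706 0.2859 0.14
[... 333 characters left out ...]
0937 0.    ]
{'t': 1.0, 'joint_pos': array([ 1.06600550e+00,  3.42003741e-01,  1.52408020e+00,  1.10606927e-05,
        1.27539980e+00, -1.45991614e-01]), 'joint_velocities': array([-0.00188833, -0.00116918,  0.00158031,  0.00049706,  0.00109571,
        0.00063604]), 'effort': array([ 5.27337834e-04, -4.31153870e+01, -2.44470584e+01,  7.18162162e-02,
        4.85826039e-02,  3.84238569e-05]), 'eef_pos': array([0.18433976, 0.49160357, 0.22674549]), 'tool_rot': array([5.60582725e-01, 3.09114794e+00, 1.67417488e-04]), 'contact_force': array([ 0.10691197, -0.36318957, -1.03282276]), 'wrist_torque': array([0.01975892, 0.00783729, 0.03241418]), 'grip_force': 0.0, 'finger_gap': 1.0030715052962504}
```

View pics/scene0.png

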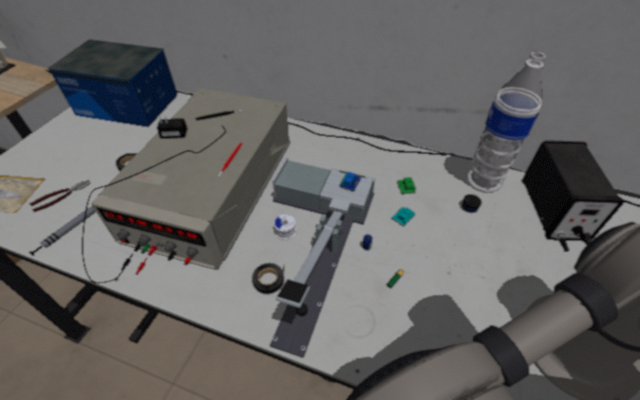

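View pics/top0.png

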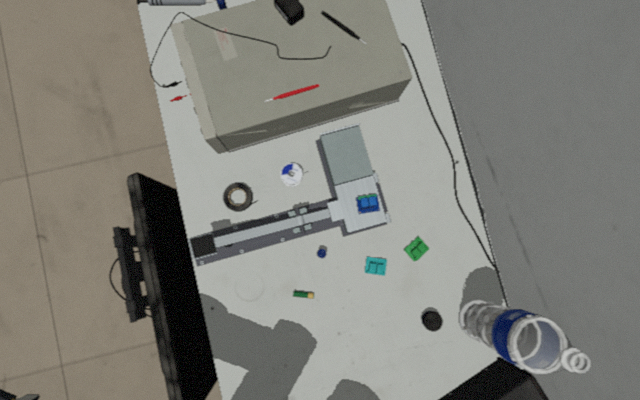

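```bash
python3 - <<'E'
from h import *
from scipy.optimize import least_squares
W=np.array([[0,0],[0,.202],[0,-.143],[.1165,-.145]])
P=np.array([[.531,.097],[.4706,.2872],[.569,-.047],[.6856,-.0122]])
f=lambda p:(W@np.array([[np.cos(p[2]),np.sin(p[2])],[-np.sin(p[2]),np.cos(p[2])]])+p[:2]-P).ravel()
p=least_squares(f,[.53,.1,.28]).x; print("well",p,f(p).round(4))
np.save("w.npy",p)
w2=lambda x,y,z:np.array([p[0]+x*np.cos(p[2])-y*np.sin(p[2]),p[1]+x*np.sin(p[2])+y*np.cos(p[2]),z])
ims=[]
for n in("scene","top"):
    c=cam(n); im=c[0]["pixels"].copy()
    print(n,"tcp px",proj(c,[.184,.492,.227]),"tcp+.3",proj(c,[.184,.492,.5]))
    for r in nets.cut_out(n,"relay_board")[:4]:
        ys,xs=np.where(r["mask"]); print(round(r["conf"],2),xs.mean(),ys.mean(),[ray(c,(xs.mean(),ys.mean()),.078).round(4)])
    cx,cy=map(int,proj(c,w2(.03,-.145,.06)))
    x0,y0=cx-62,cy-45
    im=cv2.resize(im[y0:y0+90,x0:x0+125],None,fx=6.4,fy=6.4,interpolation=cv2.INTER_CUBIC)[:290*2]
    for q in [(-.055,-.192,.062),(.055,-.192,.062),(.055,-.1,.062),(-.055,-.1,.062),(.0575,-.192,.06),(.1755,-.192,.06),(.1755,-.098,.06),(.0575,-.098,.06)]:
        u=(proj(c,w2(*q))-[x0,y0])*6.4+3; cv2.circle(im,tuple(int(a) for a in u),4,(0,0,255),1)
    cv2.imwrite(f"pics/{n}1.png",im); print(x0,y0)
E
```

```text
well [0.5299719  0.09346469 0.29173763] [-0.001  -0.0035  0.0013 -0.0003  0.0021  0.0035 -0.0023  0.0003]
scene tcp px [385.17043142 548.77883547] tcp+.3 [455.15335685 548.11423003]
0.81 406.756 185.124 [array([ 0.4486, -0.1187,  0.078 ])]
0.74 350.5948275862069 180.68103448275863 [array([ 0.5674, -0.0522,  0.078 ])]
0.7 403.23591549295776 214.96478873239437 [array([ 0.4114, -0.0294,  0.078 ])]
273 138
top tcp px [ 61.3275223  411.37894055] tcp+.3 [-92.99745442 519.22120903]
0.81 416.025069637883 248.7075208913649 [array([ 0.4736, -0.1665,  0.078 ])]
0.74 367.3953488372093 203.53229974160206 [array([ 0.5714, -0.0572,  0.078 ])]
0.59 374.9190600522193 265.69451697127937 [array([ 0.4346, -0.0752,  0.078 ])]
295 146
```

View pics/scene1.png

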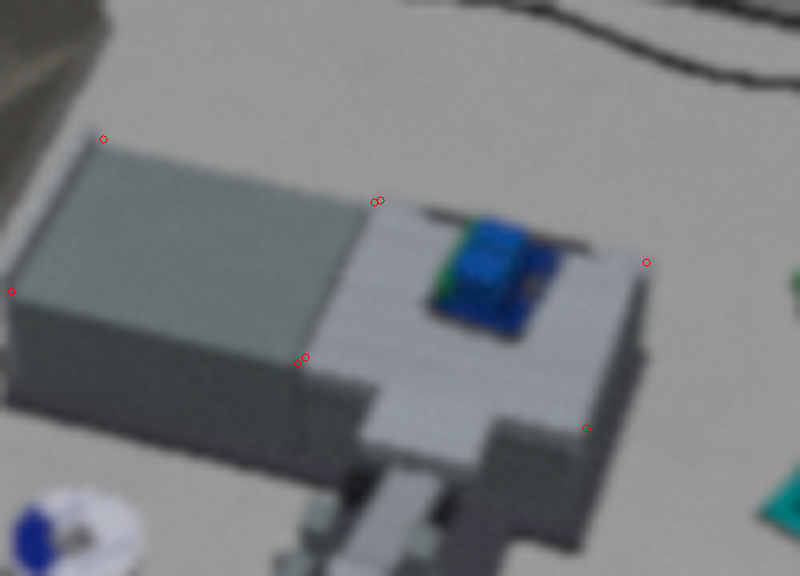

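View pics/top1.png

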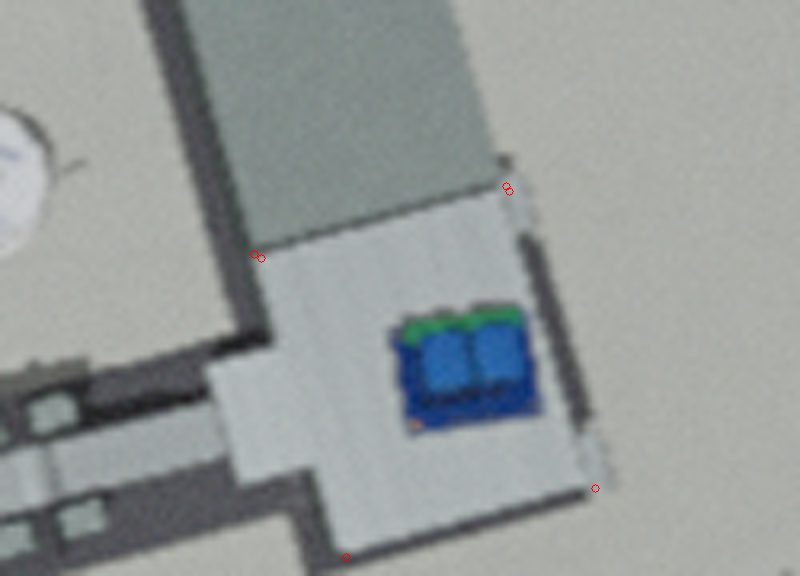

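The pictures show the blue board on the lid at about scene (350,181) and top (368,204). The well fit lines up with the lid and deck edges. Next I move to the far side of the board with the fingers shut.

Emit:
{"name": "step_arm", "arguments": {"steps": [{"gripper": 0, "linear": [1.9, -3.1, 0], "twist": 2}, {"gripper": 0, "linear": [1.9, -3.1, 0], "twist": 2}, {"gripper": 0, "linear": [1.9, -3.1, 0], "twist": 2}, {"gripper": 0, "linear": [1.9, -3.1, 0], "twist": 2}, {"gripper": 0, "linear": [1.9, -3.1, 0], "twist": 2}, {"gripper": 0, "linear": [1.9, -3.1, 0], "twist": 2}, {"gripper": 0, "linear": [1.9, -3.1, 0], "twist": 2}, {"gripper": 0, "linear": [1.9, -3.1, 0], "twist": 2}, {"gripper": 0, "linear": [1.9, -3.1, 0], "twist": 2}, {"gripper": 0, "linear": [1.9, -3.1, 0], "twist": 2}]}}

```text
t: 2.2
eef_pos: [0.375, 0.1803, 0.227]
tool_rot: [0.013, 3.141, 0.001]
contact_force: [1.2, -0.0, -0.0]
finger_gap: 0.179
grip_force: 0.0
```

Emit:
{"name": "step_arm", "arguments": {"steps": [{"gripper": 0, "linear": [1.9, -3.1, 0], "twist": 2}, {"gripper": 0, "linear": [1.9, -3.1, 0], "twist": 2}, {"gripper": 0, "linear": [1.9, -3.1, 0], "twist": 2}, {"gripper": 0, "linear": [1.9, -3.1, 0], "twist": 2}, {"gripper": 0, "linear": [1.9, -3.1, 0], "twist": 2}, {"gripper": 0, "linear": [1.9, -3.1, 0], "twist": 2}, {"gripper": 0, "linear": [1.9, -3.1, 0], "twist": 2}, {"gripper": 0, "linear": [1.9, -3.1, 0], "twist": 2}, {"gripper": 0, "linear": [0, 0, 0], "twist": 1}, {"gripper": 0, "linear": [0, 0, 0], "twist": 0}]}}

```text
t: 3.2
eef_pos: [0.5261, -0.0667, 0.2263]
tool_rot: [0.447, -3.109, -0.001]
contact_force: [0.6, 0.2, 0.4]
finger_gap: -0.0
grip_force: 0.0
```

Emit:
{"name": "step_arm", "arguments": {"steps": [{"gripper": 0, "linear": [0.1, -0.4, -4], "twist": 0}, {"gripper": 0, "linear": [0, 0, -4], "twist": 0}, {"gripper": 0, "linear": [0, 0, -4], "twist": 0}, {"gripper": 0, "linear": [0, 0, -2], "twist": 0}, {"gripper": 0, "linear": [0, 0, -1.2], "twist": 0}, {"gripper": 0, "linear": [0, 0, 0], "twist": 0}, {"gripper": 0, "linear": [0, 0, 0], "twist": 0}]}}

```text
t: 3.9
eef_pos: [0.5279, -0.0701, 0.0758]
tool_rot: [-0.45, 3.108, -0.001]
contact_force: [-0.5, -0.3, 0.3]
finger_gap: 0.007
grip_force: 0.0
```

```bash
python3 - <<'E'
from h import *
print(status.observe()["eef_pos"],status.observe()["contact_force"])
a=[cv2.resize(cam(n)[0]["pixels"][y:y+100,x:x+130],None,fx=3,fy=3) for n,x,y in(("scene",270,135),("top",300,130))]
cv2.imwrite("pics/c2.png",np.hstack(a))
E
```

```text
[ 0.52791227 -0.0700676   0.07583091] [-0.52607599 -0.32231052  0.30302367]
```

View pics/c2.png

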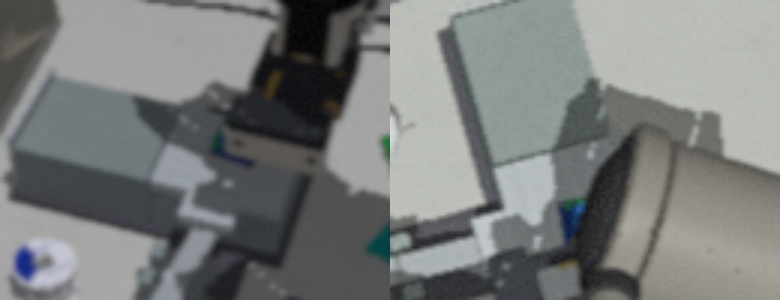

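The fingers are behind the board, clear of it. I lower them and push.

Emit:
{"name": "step_arm", "arguments": {"steps": [{"gripper": 0, "linear": [0, 0, -0.6], "twist": 0}, {"gripper": 0, "linear": [0, 0, -0.45], "twist": 0}, {"gripper": 0, "linear": [0, 0, 0], "twist": 0}, {"gripper": 0, "linear": [0.5, 0.15, 0], "twist": 0}, {"gripper": 0, "linear": [0.5, 0.15, 0], "twist": 0}, {"gripper": 0, "linear": [0.5, 0.15, 0], "twist": 0}, {"gripper": 0, "linear": [0.5, 0.15, 0], "twist": 0}, {"gripper": 0, "linear": [0.5, 0.15, 0], "twist": 0}]}}

```text
t: 4.8
eef_pos: [0.5528, -0.0627, 0.0643]
tool_rot: [0.449, -3.109, -0.0]
contact_force: [-0.5, -0.4, 1.1]
finger_gap: 0.008
grip_force: 0.2
```

Emit:
{"name": "step_arm", "arguments": {"steps": [{"gripper": 0, "linear": [0.77, 0.23, 0], "twist": 0}, {"gripper": 0, "linear": [0.77, 0.23, 0], "twist": 0}, {"gripper": 0, "linear": [0.77, 0.23, 0], "twist": 0}, {"gripper": 0, "linear": [0.77, 0.23, 0], "twist": 0}, {"gripper": 0, "linear": [0.77, 0.23, 0], "twist": 0}, {"gripper": 0, "linear": [0, 0, 0], "twist": 0}]}}

```text
t: 5.4
eef_pos: [0.592, -0.0511, 0.0642]
tool_rot: [-0.45, 3.108, -0.0]
contact_force: [0.3, -1.1, 0.3]
finger_gap: 0.001
grip_force: 0.0
```

```bash
python3 - <<'E'
from h import *
print(status.observe()["eef_pos"],status.observe()["contact_force"])
a=[cv2.resize(cam(n)[0]["pixels"][y:y+100,x:x+130],None,fx=3,fy=3) for n,x,y in(("scene",270,135),("top",300,130))]
cv2.imwrite("pics/c3.png",np.hstack(a))
E
```

```text
[ 0.59200222 -0.05112243  0.06422443] [ 0.3296192  -1.09916886  0.25986682]
```

View pics/c3.png

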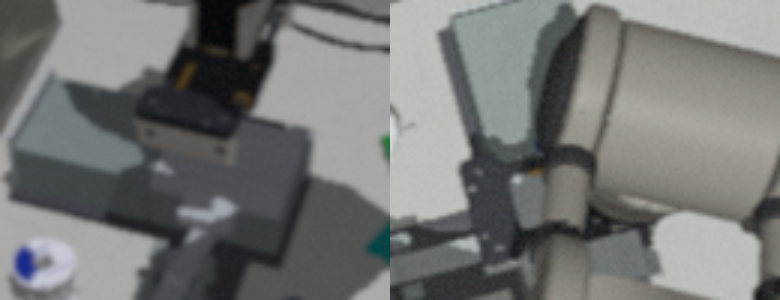

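Emit:
{"name": "step_arm", "arguments": {"steps": [{"gripper": 0, "linear": [0.77, 0.23, 0], "twist": 0}, {"gripper": 0, "linear": [0.77, 0.23, 0], "twist": 0}, {"gripper": 0, "linear": [0.77, 0.23, 0], "twist": 0}, {"gripper": 0, "linear": [0.77, 0.23, 0], "twist": 0}, {"gripper": 0, "linear": [0.77, 0.23, 0], "twist": 0}, {"gripper": 0, "linear": [0.77, 0.23, 0], "twist": 0}, {"gripper": 0, "linear": [0.77, 0.23, 0], "twist": 0}, {"gripper": 0, "linear": [0.6, 0.18, 0], "twist": 0}, {"gripper": 0, "linear": [0.4, 0.12, 0], "twist": 0}, {"gripper": 0, "linear": [0, 0, 0], "twist": 0}]}}

```text
t: 6.5
eef_pos: [0.6552, -0.0321, 0.0641]
tool_rot: [-0.45, 3.109, 0.0]
contact_force: [0.6, -0.5, -0.5]
finger_gap: 0.006
grip_force: 0.0
```

Emit:
{"name": "step_arm", "arguments": {"steps": [{"gripper": 0, "linear": [-1, -0.3, 0], "twist": 0}, {"gripper": 0, "linear": [-1, -0.3, 2], "twist": 0}, {"gripper": 0, "linear": [0, 0, 4.5], "twist": 0}, {"gripper": 0, "linear": [0, 0, 4.5], "twist": 0}, {"gripper": 0, "linear": [-2, 2, 3], "twist": 0}, {"gripper": 0, "linear": [-2, 4, 0], "twist": 0}, {"gripper": 0, "linear": [-2, 4, 0], "twist": 0}, {"gripper": 0, "linear": [-2, 4, 0], "twist": 0}, {"gripper": 0, "linear": [-2, 4, 0], "twist": 0}, {"gripper": 0, "linear": [-2, 4, 0], "twist": 0}]}}

```text
t: 7.5
eef_pos: [0.5136, 0.183, 0.2045]
tool_rot: [-0.448, 3.109, 0.0]
contact_force: [1.0, 1.3, -0.3]
finger_gap: 0.001
grip_force: 0.0
```

```bash
python3 - <<'E'
from h import *
print(status.observe()["eef_pos"],status.observe()["contact_force"])
p=np.load("w.npy");C,S=np.cos(p[2]),np.sin(p[2]);a=[]
for n,x,y in(("scene",270,135),("top",300,110)):
    c=cam(n);a.append(cv2.resize(c[0]["pixels"][y:y+100,x:x+100],None,fx=4,fy=4))
    for r in nets.place_of(n,"relay_board")[:4]:
        q=ray(c,(r["point"][1]*640,r["point"][0]*400),.06)[:2]-p[:2]; print(n,round(r["conf"],2),"well",(q[0]*C+q[1]*S).round(4),(q[1]*C-q[0]*S).round(4))
cv2.imwrite("pics/c4.png",np.hstack(a))
E
```

```text
[0.51356584 0.18295341 0.20448394] [ 0.99357319  1.32683801 -0.2857191 ]
scene 0.7 well -0.1304 -0.1894
scene 0.63 well -0.1477 -0.0933
top 0.91 well -0.1268 -0.2365
top 0.81 well -0.141 -0.1321
top 0.58 well 0.1079 -0.1594
```

View pics/c4.png

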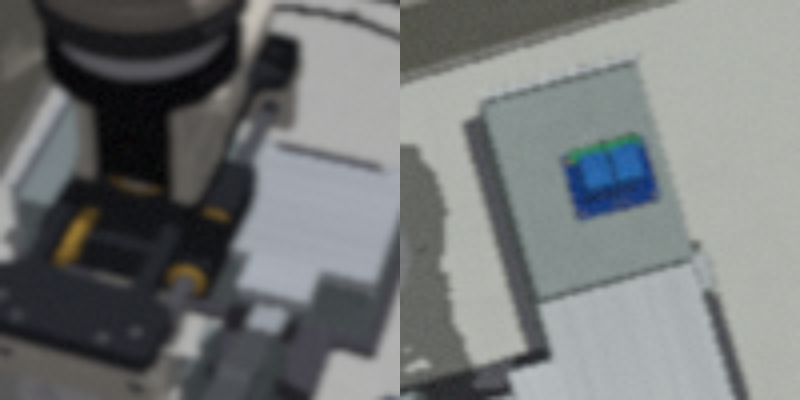

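The board lies wholly on the deck, around top-crop (610,180), with clear margins all round. Now I go to the pad.

Emit:
{"name": "step_arm", "arguments": {"steps": [{"gripper": 0, "linear": [-1.4, 3.4, 0], "twist": 0}, {"gripper": 0, "linear": [-1.4, 3.4, 0], "twist": 0}, {"gripper": 0, "linear": [-1.4, 3.5, 0], "twist": 0}, {"gripper": 0, "linear": [0, 0, -2], "twist": 0}, {"gripper": 0, "linear": [0, 0, -2], "twist": 0}, {"gripper": 0, "linear": [0, 0, 0], "twist": 0}, {"gripper": 0, "linear": [0, 0, 0], "twist": 0}]}}

```text
t: 8.4
eef_pos: [0.4736, 0.2837, 0.1644]
tool_rot: [0.446, -3.109, 0.0]
contact_force: [-0.3, -0.5, 0.6]
finger_gap: 0.008
grip_force: 0.0
```

```bash
python3 - <<'E'
from h import *
e=status.observe()["eef_pos"];print(e)
p=np.load("w.npy");C,S=np.cos(p[2]),np.sin(p[2]);a=[]
q=e[:2]-p[:2];print("tcp well",q[0]*C+q[1]*S,q[1]*C-q[0]*S)
for n,x,y in(("scene",240,240),("top",160,200)):
    c=cam(n);im=c[0]["pixels"].copy();a.append(cv2.resize(im[y:y+100,x:x+100],None,fx=4,fy=4))
    for r in nets.place_of(n,"press_pad")[:2]: print(n,r["conf"],ray(c,(r["point"][1]*640,r["point"][0]*400),.141))
cv2.imwrite("pics/c5.png",np.hstack(a))
E
```

```text
[0.47357747 0.28365678 0.16439535]
tcp well 0.0006909365772166942 0.19837561541913526
scene 0.83 [0.4675535  0.28810544 0.141     ]
```

View pics/c5.png

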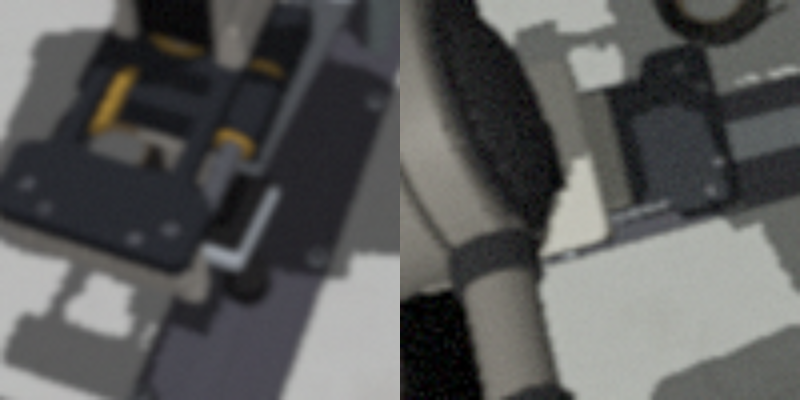

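Emit:
{"name": "step_arm", "arguments": {"steps": [{"gripper": 0, "linear": [-0.3, 0.3, -1], "twist": 0}, {"gripper": 0, "linear": [0, 0, -0.8], "twist": 0}, {"gripper": 0, "linear": [0, 0.1, -1], "twist": 0}, {"gripper": 0, "linear": [-0.1, 0.2, -1], "twist": 0}, {"gripper": 0, "linear": [-0.1, 0.2, -1], "twist": 0}, {"gripper": 0, "linear": [0, 0.2, -1], "twist": 0}, {"gripper": 0, "linear": [-0.1, 0.2, -1], "twist": 0}, {"gripper": 0, "linear": [0, 0.1, -1], "twist": 0}]}}

```text
t: 9.4
eef_pos: [0.4665, 0.298, 0.0854]
tool_rot: [0.449, -3.109, -0.0]
contact_force: [-0.9, 1.5, 4.8]
finger_gap: 0.003
grip_force: 2.1
```

Emit:
{"name": "step_arm", "arguments": {"steps": [{"gripper": 0, "linear": [0, 0.1, -1], "twist": 0}, {"gripper": 0, "linear": [0, 0, -1], "twist": 0}, {"gripper": 0, "linear": [0, 0, -1], "twist": 0}, {"gripper": 0, "linear": [0, 0, -1], "twist": 0}, {"gripper": 0, "linear": [0, 0, -0.5], "twist": 0}, {"gripper": 0, "linear": [0, 0, 0], "twist": 0}]}}

```text
t: 10.0
eef_pos: [0.4664, 0.2981, 0.0402]
tool_rot: [0.448, -3.108, 0.001]
contact_force: [0.2, -0.2, 1.1]
finger_gap: 0.007
grip_force: 0.2
```

Emit:
{"name": "step_arm", "arguments": {"steps": [{"gripper": 0, "linear": [0, 0, 0], "twist": 0}, {"gripper": 0, "linear": [0, 0, 0], "twist": 0}]}}

```text
t: 10.2
eef_pos: [0.4665, 0.2988, 0.0412]
tool_rot: [0.449, -3.109, -0.0]
contact_force: [0.4, -0.5, -0.2]
finger_gap: 0.003
grip_force: 0.2
```

```bash
python3 - <<'E'
from h import *
s=status.observe();print(s["eef_pos"],s["contact_force"])
c=cam("scene");cv2.imwrite("pics/c6.png",cv2.resize(c[0]["pixels"][135:335,220:420],None,fx=3,fy=3))
E
```

```text
[0.46652353 0.29875783 0.04122411] [ 0.44727998 -0.46869809 -0.22769722]
```

View pics/c6.png

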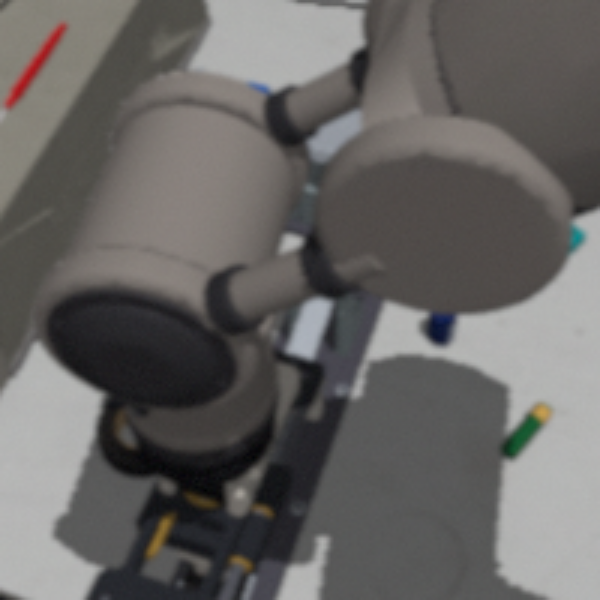

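Emit:
{"name": "step_arm", "arguments": {"steps": [{"gripper": 0, "linear": [0, 0, -0.3], "twist": 0}, {"gripper": 0, "linear": [0, 0, -0.3], "twist": 0}, {"gripper": 0, "linear": [0, 0, 0], "twist": 0}, {"gripper": 0, "linear": [0, 0, 0], "twist": 0}]}}

```text
t: 10.65
eef_pos: [0.467, 0.2987, 0.0353]
tool_rot: [-0.449, 3.109, 0.0]
contact_force: [0.1, -2.7, 2.0]
finger_gap: 0.003
grip_force: 1.2
```

```bash
python3 - <<'E'
from h import *
s=status.observe();print(s["eef_pos"],s["contact_force"],s["wrist_torque"])
p=np.load("w.npy");C,S=np.cos(p[2]),np.sin(p[2])
w2=lambda x,y,z:np.array([p[0]+x*C-y*S,p[1]+x*S+y*C,z])
for n in("top","scene"):
    c=cam(n)
    print(n,"pred pad rest/stop",proj(c,w2(0,.202,.141)),proj(c,w2(0,.212,.03)),"flap shut/open",proj(c,w2(0,-.143,.062)),proj(c,w2(0,-.147,.062+.017)),"pin",proj(c,w2(0,0,.067)),"tcp",proj(c,s["eef_pos"]))
    for l in("press_pad","flap_top","lever_pin","flap","lever","tape","spool","big_cap"):
        for r in nets.place_of(n,l)[:2]: print(l,round(r["conf"],2),(np.array(r["point"])[::-1]*[640,400]).round(1))
        if l in("lever","flap"):
            for r in nets.cut_out(n,l)[:1]: print(" mask",round(r["conf"],2),(np.array(r["extent"])*[640,400,640,400]).round())
E
```

```text
[0.46696864 0.29874264 0.03529181] [ 0.06078239 -2.69854882  1.978313  ] [-0.23249772 -0.03797682 -0.05673508]
top pred pad rest/stop [202.38691666 245.2750759 ] [209.97580022 246.20030249] flap shut/open [360.22717102 204.21801509] [363.03901746 203.01493935] pin [299.28921637 220.7974092 ] tcp [208.41619349 247.09249083]
press_pad 0.69 [241.3 196.8]
flap_top 0.74 [365.9 203.7]
lever_pin 0.58 [299.1 216.2]
lever_pin 0.22 [243. 197.]
flap 0.59 [378.5 198.4]
 mask 0.64 [330. 174. 385. 229.]
lever 0.7 [298.8 222.2]
lever 0.66 [239.2 199.2]
 mask 0.83 [244. 207. 333. 240.]
tape 0.71 [240.3 195.7]
spool 0.78 [294.9 173.6]
big_cap 0.42 [319.9 253. ]
big_cap 0.22 [302.5 222.4]
scene pred pad rest/stop [292.68474773 289.40645863] [294.13683618 322.47437454] flap shut/open [347.06307722 186.6863636 ] [347.84694137 180.71124488] pin [328.81972189 228.80367919] tcp [294.08197536 322.76129176]
press_pad 0.56 [296.6 323.2]
flap_top 0.42 [351.4 179.4]
lever_pin 0.7 [327.5 228.2]
flap 0.37 [326.4 244.9]
 mask 0.61 [325. 174. 340. 190.]
lever 0.54 [327.6 229. ]
 mask 0.77 [277. 237. 333. 340.]
tape 0.52 [273.6 279.9]
spool 0.39 [326.6 231.8]
big_cap 0.73 [300.  176.2]
big_cap 0.61 [362.7 244.4]
```

Emit:
{"name": "step_arm", "arguments": {"steps": [{"gripper": 0, "linear": [0, 0, -0.3], "twist": 0}, {"gripper": 0, "linear": [0, 0, 0], "twist": 0}]}}

```text
t: 11.95
eef_pos: [0.4666, 0.2986, 0.0319]
tool_rot: [0.449, -3.109, 0.0]
contact_force: [0.5, -1.1, 3.7]
finger_gap: 0.004
grip_force: 1.5
```

Emit:
{"name": "step_arm", "arguments": {"steps": [{"gripper": 0, "linear": [0, 0, -0.2], "twist": 0}, {"gripper": 0, "linear": [0, 0, 0], "twist": 0}]}}

```text
t: 12.15
eef_pos: [0.4668, 0.2986, 0.0307]
tool_rot: [-0.449, 3.109, -0.0]
contact_force: [0.3, -2.8, 9.1]
finger_gap: 0.005
grip_force: 4.1
```

Emit:
{"name": "step_arm", "arguments": {"steps": [{"gripper": 0, "linear": [0, 0, -0.2], "twist": 0}, {"gripper": 0, "linear": [0, 0, 0], "twist": 0}]}}

```text
t: 12.35
eef_pos: [0.467, 0.2986, 0.0302]
tool_rot: [-0.449, 3.108, -0.0]
contact_force: [-3.5, -4.7, 22.1]
finger_gap: 0.005
grip_force: 10.1
```

Emit:
{"name": "step_arm", "arguments": {"steps": [{"gripper": 0, "linear": [0, 0, -0.1], "twist": 0}, {"gripper": 0, "linear": [0, 0, 0], "twist": 0}]}}

```text
t: 12.55
eef_pos: [0.4671, 0.2986, 0.0301]
tool_rot: [-0.449, 3.108, 0.0]
contact_force: [-4.7, -7.0, 27.8]
finger_gap: 0.009
grip_force: 13.3
```

```bash
python3 - <<'E'
from h import *
s=status.observe();print(s["eef_pos"],s["contact_force"])
c=cam("top");cv2.imwrite("pics/c7.png",cv2.resize(c[0]["pixels"][120:270,190:410],None,fx=3.6,fy=3.6,interpolation=cv2.INTER_CUBIC))
E
```

```text
[0.46709812 0.29860138 0.03005026] [-4.68744632 -6.96604311 27.76814347]
```

View pics/c7.png

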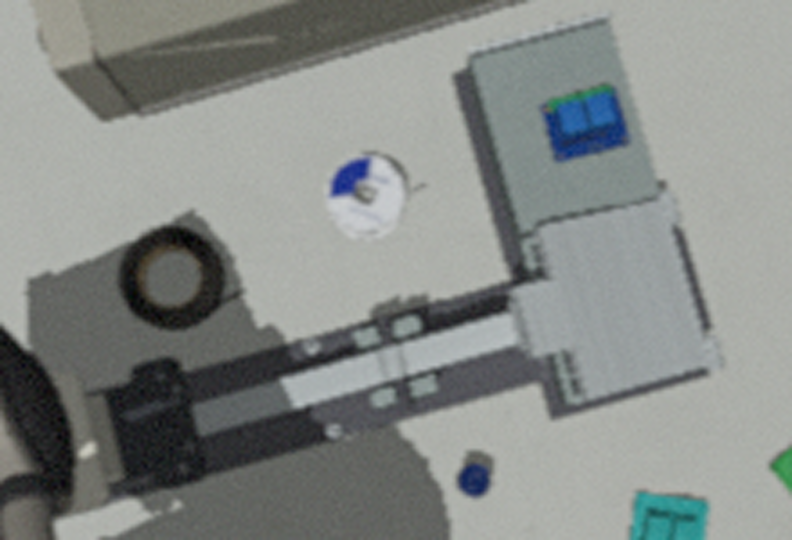

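The last picture shows the lid raised (the well's inside shows at its edge), the pin in its fork, and the board wholly on the deck. The spool, tape roll and capacitor have not been moved. The lever sits hard on its stop at 28 N.

```bash
python3 -c "
from rig import robot
print(robot.job_done())"
```

```text
the job is handed in; nothing more can be done
None
```

The job is handed in: the board was slid fully onto the deck, and the arm is holding the lever on its rubber stop with the lid open; the pin is still in its fork, and the spool, tape roll and capacitor were left alone.

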